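Release the projector's stage lock and run the part under the light

ROBOT

A 7-joint arm with a two-finger parallel gripper is mounted at the origin on the work surface. World frame = base frame: x ahead of the robot, y to its left, z up, the work surface at z = 0. Lengths are in m, angles in rad, forces in N, time in s.
With the tool pointing down it reaches from about 0.4 to 0.85 m from the base axis. Payload 10.4 kg.
Tool frame: the origin (TCP) lies midway between the tips of the shut fingers; the grasp point (between the pads) lies 19 mm behind it; z points along the fingers, x is the direction in which the jaws open and shut, and the axes are right-handed (so a half turn about z gives the same grasp; the last joint's range is limited). The gripper opens to 85 mm and grips with 20 to 120 N. Pads are 22 mm wide; open, the fingers measure 114 mm over their backs; the gripper's body (76 mm by 85 mm) begins 54 mm behind the grasp point. The pads swing forward as they close: fully open they stand 13 mm farther back than shut.
Start: joints at [1.174, 0.332, -0.065, 1.46, 0.022, 1.35, -0.088], TCP at [0.228, -0.582, 0.231] pointing down, gripper open.
Joint ranges: [-2.6, 2.6], [-0.5, 2.12], [-1.47, 1.34], [0.16, 2.42], [-1.27, 4.41], [0.06, 2.06], [-2.6, 2.6]. Speed limits (rad/s): [2.22, 2.22, 2.79, 2.79, 3.14, 3.14, 3.14].

INTERFACE

Orientations are given as a unit quaternion [x, y, z, w].
In Python, from workcell import monitor, eyes, ticket, models gives the robot as it stands.
- The arm moves only by the tool servo_tool, never from a script. Its argument "motion" is a list of rows, each a list of 7 numbers: the opening, from 0 (shut) to 1 (fully open), then the shift along the tool's x, y, z in m, then the turn, a rotation vector about the tool's x, y, z in degrees. In form: [[fingers, tx, ty, tz, rx, ry, rz], ...]. A call has 1 to 20 rows; each row is the pose to reach, as a shift and turn from the pose commanded when the call began, along the tool's axes at that moment; what a row does not reach only later rows make up. A row lasts 1/8 s, in which the tool goes at most 62.5 mm and 10.7 degrees, less where a joint would pass 70% of its speed; a pose out of reach is approached as far as the arm can. A call with a gripper value outside its range is refused whole. The fingers move at their own pace and stop on an object; "grip_force" is the grip in N (left out, the last holds). Time passes only in rows, so rows that repeat a pose let the fingers close. It gives the time, the measured TCP pose, the force and the opening at its end, in the units of the state.
- monitor.get_obs(): the state, without advancing time (a new reading comes with each control period).
- eyes.camera(name): name is "scene" or "side" or "wrist"; returns (picture, depth): 384x512x3 uint8, blue, green, red; 384x512 float32, m along the optical axis (not along the pixel's ray), 0 where there is no reading.
- eyes.camera_info(name): a dict with "intrinsics" (3x3 intrinsics, pixels), "k1" (the pictures are not rectified: a ray, as slopes to the right and down, at radius r is drawn at 1 + k1 r^2 times it, then the intrinsics apply), "extrinsics" (4x4, takes a point from world to camera coordinates); the wrist camera has in their place "tool_from_camera" (4x4, takes a point from camera to tool coordinates, whose origin is the TCP and whose axes are the tool frame's). Camera axes: x right, y down, z forward; pixel columns grow to the right and rows downward; lengths in m; the calibration is good to about 2 mm. A picture is of the moment at which its call begins: read the wrist's pose just before it. camera_info takes no time and is no camera call.
- ticket.hand_in(): hands the job in, once; it reports no verdict.
Trained networks look in the newest picture that a camera, given by its name, has taken for a name from the list of things; names that differ only in an ending like _2 or _b are one class to them, and where a whole thing is asked for, a point or a joint stands for the part that bears it (a point fixed in the world has none). Each returns a list of dicts, best first, with "confidence" (0 to 1); they miss things now and then, are a little off and sometimes report something else, mostly with a low value. They report only what shows in the picture. A call takes as long as a camera call.
- models.boxes_of(camera, thing): "point" ([x, y, z] in m, in the coordinates of the camera as it stood for that picture, good to about 4 mm: the middle of the surface that is visible of it).
The state is a dict: "clock": time; "joint_pos": joint angles; "joint_velocities": joint speeds; "tau": joint torques, N m; "position": TCP position; "ee_rot": TCP orientation; "ft_force": force on the tool from outside, world axes, zero at the start; "torque": the same for the moment, N m; "grip_width": opening from 0.0 (shut) to 1.0 (fully open).
Only numpy, scipy, OpenCV 4.12 (cv2) and the standard library are available. Lean on these libraries where they do the work, as an engineer would, in place of code of your own. Each camera call takes 0.05 s, during which the arm holds its last target. There are 200 camera calls.

TASK

With the fingertips, push the red-knobbed lock lever of the bench projector round past its half-way notch (yellow mark) right to its last stop at the green mark, which frees the carriage, and leave it there. Then push the carriage by its blue upright tab all the way home to its end stop, so that the brass part on it stands between lamp and lens. Do not touch the part, which must ride along standing on its round seat, and leave everything else where it is.

Things in the scene. Friction and masses are not known exactly. Their poses are not given: they have to be found in the camera images.
- projector: cream bench projector, fixed: base 300 (its x) by 400 (y) by 40 mm high; lamp block (80 mm wide in y, top 115 mm above the table) on the robot's side and a like lens block on the far side, both centred at y = +50 mm, 125 mm apart. Origin: centre of the base's underside, on the table; x away from the robot, y left, z up; may stand up to 0.3 rad askew
- lock_lever (a joint): lever angle q, rad: 0 = locked (red mark, arm towards the robot and right), 0.5 = half-way notch (yellow; still locked), 1.0 = last, hard stop (green; carriage free). Grows as the knob goes to projector +y, clockwise from above. A sprung detent draws it into the nearest of the three, where it stays; moving it takes 6 to 10 N at the knob
- lever_pivot (a point): centre of the lever's upright pivot on the base's top face (40 mm above the table); at projector (-75, -50, 40) mm. From here the arm points, in the projector's frame, along (-cos(0.5 - q), -sin(0.5 - q))
- lever_knob (a point): point on the axis of the lever's red upright knob, 65 mm from the pivot axis, 80 mm above the table. The knob is 16 mm across and stands from 50 to 96 mm above the table; the flat arm below is 14 mm wide, its top 56 mm above the table. At least 50 mm is clear behind the knob at the start
- carriage (a joint): travel of the carriage, m: 0 = loading position as at the start, 0.11 = home against the end stop. It slides along projector +y (to the left), is held by a brass lock pin until the lever is past about 0.8 rad, then takes about 2 to 6 N and stays where it is left
- carriage_tab (a point): middle of the rear (projector -y) face of the blue upright tab at the carriage's right-hand end, the face to push on towards +y; the tab is 60 mm wide (x), 10 mm thick (y) and stands from 64 to 104 mm above the table; this point is 84 mm above it. 60 mm of free, flat base lie behind it at the start
- carriage_seat (a point): centre of the dark round seat (60 mm across) on the carriage's top face, 64 mm above the table, 80 mm to projector +y of carriage_tab
- part: turned brass part, 36 mm across at the foot, 48 mm tall, loose, standing on the seat of the carriage; origin at the centre of its underside
- plug_gauge: bystander: steel plug gauge, 26 mm across, 46 mm tall, standing on the projector's base near its right-hand front corner; origin at the centre of its underside
- ring_gauge: bystander: dark steel ring gauge, 48 mm across, 18 mm high, lying on the projector's base behind the carriage, away from the robot; origin at the centre of its underside
- lens_cleaner: bystander: small bottle with a blue cap, 48 mm across, 110 mm tall, on the table right of the projector; origin at the centre of its underside
- pin_cup: bystander: grey cup, 72 mm across, 85 mm tall, on the table right of the projector; origin at the centre of its underside
- screwdriver: bystander: screwdriver with an orange handle, lying on the table left of the projector
- caliper: bystander: steel caliper 200 mm long with a black slide, lying on the table left of the projector; origin at the middle of its underside

How it is judged:
On the way:
1. the lever is at its last stop, with the carriage still in the loading position (value of joint lock_lever above 0.94 rad and value of joint carriage below 0.03 m), for 0.2 s.
At the end, for the whole second after the job is handed in: the lever rests at its last stop (over 0.94 of 1.0 rad), the carriage within 5 mm of its end stop, and the part stands upright and still on its seat, its foot within 20 mm of the seat's centre (value of joint lock_lever above 0.94 rad and value of joint carriage above 0.105 m and distance between part and carriage_seat below 0.02 m and angle between part's own z axis and vertical below 0.15 rad and linear speed of part below 0.02 m/s); the robot touches nothing.
It fails at once if the part is touched by the robot (contact force between any of the fingers, the arm and part above 0.5 N).
It fails at once if the part leaves its seat, is lifted or tipped (distance between part and carriage_seat above 0.02 m or angle between part's own z axis and vertical above 0.3 rad).
It fails at once if another loose thing is moved by more than 20 mm or lifted (distance of any of plug_gauge, ring_gauge, lens_cleaner, pin_cup, screwdriver, caliper from where it was at the start of the episode above 0.02 m).
It also fails if it takes over 48 s, if anything falls off the work surface, if the arm or the gripper's body presses on something with over 40 N, if the wrist force passes 120 N, or if a joint passes its speed limit or range.

## Working session

There is one attempt and no reset: what is moved stays moved. The work goes in short steps, Python scripts to look and compute and a tool call to move; the robot and the scene stay as the last step left them, time stands still between calls to the robot, and variables do not carry over. Pictures are saved under pics/ and viewed, about 8 in all and at most 12, crops included, and the job is handed in when it is done.

Besides the shell and the picture viewer there is one more tool, called after "Request:" by a JSON object that holds its "api" and its "payload". servo_tool: Moves the arm, as the interface text tells. Its arguments: {"type":"object","properties":{"motion":{"type":"array"},"grip_force":{"type":"number"}},"required":["motion"]}

```bash
mkdir -p pics; cat > h.py <<'E'
import numpy as np, cv2
from scipy.spatial.transform import Rotation as R
from workcell import monitor, eyes, ticket, models
def w2c(cam,ob=None):
    i=eyes.camera_info(cam)
    if cam!="wrist": return np.array(i["extrinsics"])
    T=np.eye(4);T[:3,:3]=R.from_quat(ob["ee_rot"]).as_matrix();T[:3,3]=ob["position"]
    return np.linalg.inv(T@np.array(i["tool_from_camera"]))
def deproj(cam,W,u,v,d):
    i=eyes.camera_info(cam);K=np.array(i["intrinsics"]);k=float(i["k1"])
    p=np.array([(u-K[0,2])/K[0,0],(v-K[1,2])/K[1,1]]);q=p.copy()
    for _ in range(10): q=p/(1+k*(q@q))
    return (np.linalg.inv(W)@np.r_[q*d,d,1])[:3]
E
python3 - <<'E'
from h import *
o=monitor.get_obs();print(o["clock"],o["position"],o["ee_rot"])
for c in ["scene","side"]:
    W=w2c(c);p,d=eyes.camera(c);cv2.imwrite(f"pics/{c}0.png",p);np.save(f"{c}0.npy",d)
    for t in ["lever_knob","carriage_tab","carriage_seat","lever_pivot","part","plug_gauge","ring_gauge","projector","lens_cleaner","pin_cup"]:
        try:
            for b in models.boxes_of(c,t)[:2]: print(c,t,round(b["confidence"],2),np.round((np.linalg.inv(W)@np.r_[b["point"],1])[:3],3))
        except Exception as e: print(c,t,e)
a=np.hstack([cv2.imread("pics/scene0.png"),cv2.imread("pics/side0.png")]);cv2.imwrite("pics/a.png",cv2.resize(a,(800,300)))
E
```

```text
0.0 [ 0.22808418 -0.58147164  0.23050933] [ 8.26186507e-01 -5.63396241e-01 -6.15370590e-04 -3.90039323e-04]
scene lever_knob 0.7 [ 0.664 -0.129  0.067]
scene lever_knob 0.51 [ 0.538 -0.122  0.06 ]
scene carriage_tab 0.96 [ 0.665 -0.129  0.065]
scene carriage_seat 0.96 [ 0.668 -0.134  0.065]
scene lever_pivot 0.52 [ 0.546 -0.121  0.058]
scene part 0.43 [ 0.657 -0.094  0.082]
scene plug_gauge 0.68 [ 0.561 -0.232  0.064]
scene plug_gauge 0.66 [ 0.662 -0.129  0.064]
scene ring_gauge 0.75 [ 0.731 -0.06   0.056]
scene ring_gauge 0.74 [0.371 0.353 0.021]
scene projector 0.58 [ 0.68  -0.061  0.047]
scene lens_cleaner 0.81 [ 0.422 -0.421  0.06 ]
scene lens_cleaner 0.62 [ 0.537 -0.123  0.058]
scene pin_cup 0.93 [ 0.592 -0.379  0.059]
scene pin_cup 0.35 [ 0.543 -0.122  0.057]
side lever_knob 0.39 [0.616 0.064 0.036]
side carriage_tab 0.93 [ 0.641 -0.12   0.064]
side carriage_seat 0.76 [ 0.641 -0.112  0.061]
side lever_pivot 0.4 [ 0.516 -0.126  0.065]
side part 0.61 [ 0.639 -0.078  0.083]
side plug_gauge 0.58 [ 0.552 -0.219  0.06 ]
side plug_gauge 0.45 [ 0.511 -0.125  0.072]
side projector 0.75 [0.611 0.064 0.035]
side lens_cleaner 0.76 [ 0.404 -0.396  0.056]
side pin_cup 0.91 [ 0.561 -0.354  0.059]
side pin_cup 0.35 [0.614 0.064 0.036]
```

View pics/scene0.png

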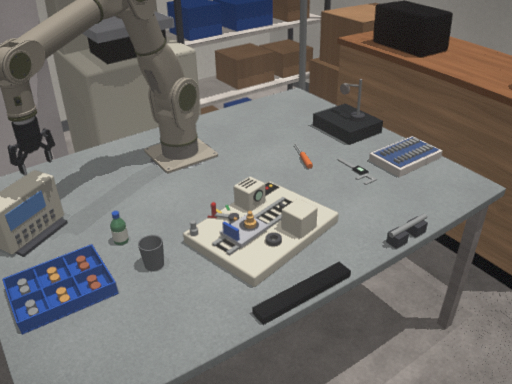

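View pics/side0.png

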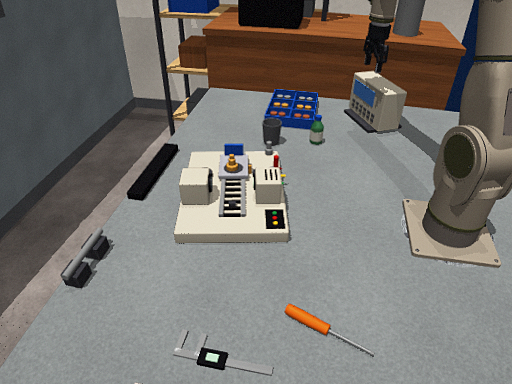

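The scene picture shows the red knob at about (213,208), the blue tab at (231,231), the part at (250,222) and the plug gauge at (193,228). The side picture agrees on the layout. I'll move above the projector and look with the wrist camera.

Request:
{"api": "servo_tool", "payload": {"motion": [[0,0,0,-0.06,0,0,0],[0,-0.03,-0.04,-0.12,0,0,0],[0,-0.06,-0.085,-0.15,0,0,0],[0,-0.09,-0.13,-0.15,0,0,0],[0,-0.12,-0.17,-0.15,0,0,0],[0,-0.15,-0.215,-0.15,0,0,0],[0,-0.18,-0.26,-0.15,0,0,0],[0,-0.21,-0.3,-0.15,0,0,0],[0,-0.24,-0.345,-0.15,0,0,0],[0,-0.27,-0.385,-0.15,0,0,0],[0,-0.284,-0.403,-0.15,0,0,0],[0,-0.284,-0.403,-0.15,0,0,0],[0,-0.284,-0.403,-0.15,0,0,0]]}}

```text
clock: 2.72
position: [0.4993, -0.1714, 0.3813]
ee_rot: [0.826, -0.564, 0.0, 0.0]
ft_force: [-0.9, -1.2, 0.4]
grip_width: -0.002
```

```bash
python3 - <<'E'
from h import *
o=monitor.get_obs();c="wrist";W=w2c(c,o);p,d=eyes.camera(c);cv2.imwrite("pics/w1.png",p);np.savez("w1.npz",d=d,W=W)
print(o["clock"],o["position"],o["ee_rot"],o["ft_force"]);print(np.round(eyes.camera_info(c)["tool_from_camera"],3))
for t in ["lever_knob","carriage_tab","carriage_seat","part","plug_gauge","ring_gauge","projector"]:
    for b in models.boxes_of(c,t)[:2]: print(t,round(b["confidence"],2),np.round((np.linalg.inv(W)@np.r_[b["point"],1])[:3],3))
E
```

```text
2.725 [ 0.49927942 -0.17137642  0.38130179] [ 8.25823468e-01 -5.63928658e-01  7.13702470e-05  2.51304749e-04] [-0.87981877 -1.20865733  0.43593255]
[[ 1.     0.001 -0.001  0.   ]
 [-0.     0.949  0.316 -0.082]
 [ 0.001 -0.316  0.949 -0.144]
 [ 0.     0.     0.     1.   ]]
lever_knob 0.88 [ 0.551 -0.105  0.06 ]
carriage_tab 0.87 [ 0.647 -0.12   0.067]
carriage_seat 0.67 [ 0.642 -0.115  0.069]
part 0.76 [ 0.641 -0.089  0.082]
plug_gauge 0.6 [ 0.556 -0.226  0.081]
ring_gauge 0.16 [ 0.551 -0.11   0.055]
projector 0.55 [ 0.583 -0.054  0.043]
```

View pics/w1.png

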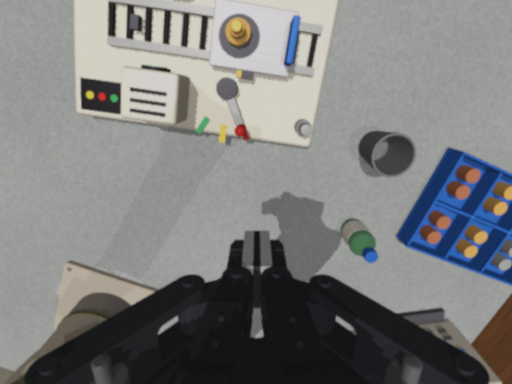

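The wrist picture shows the knob top at (241,130), the pivot disc at (228,89), the tab from (297,16) to (290,65), the plug gauge at (304,128), and the base's front corners at (77,113) and (309,146).

```bash
python3 - <<'E'
from h import *
z=np.load("w1.npz");d=z["d"];W=z["W"];p=cv2.imread("pics/w1.png").astype(int)
def P(u,v,h):  # intersect ray with height h
    a=deproj("wrist",W,u,v,.2);b=deproj("wrist",W,u,v,.6);return a+(b-a)*(h-a[2])/(b[2]-a[2])
for n,u,v,h in [("knobtop",241,130,.096),("pivot",228,89,.058),("plug",304,128,.086),("cornerL",77,113,.04),("cornerR",309,146,.04),("edgeR2",337,3,.04),("part top",238,27,.112)]:
    print(n,np.round(P(u,v,h),4),"depthpt",np.round(deproj("wrist",W,u,v,np.median(d[max(v-1,0):v+2,u-1:u+2])),4))
for n,m in [("red",(p[:,:,2]>130)&(p[:,:,1]<60)&(p[:,:,0]<60)),("blue",(p[:,:,0]>130)&(p[:,:,2]<70))]:
    m[160:]=0;m[:,:200]=0;m[:,330:]=0;ys,xs=np.nonzero(m)
    X=np.array([deproj("wrist",W,u,v,d[v,u]) for u,v in zip(xs,ys)]);print(n,len(xs),xs.mean(),ys.mean())
    t=X[X[:,2]>np.percentile(X[:,2],95)-.006];print(t.mean(0),np.percentile(X[:,2],[5,50,95]))
    if n=="blue":
        r=cv2.minAreaRect(t[:,:2].astype(np.float32));print(r)
fl=P(77,113,.04);fr=P(309,146,.04);e=P(337,3,.04);v=fl-fr;w=e-fr
print("yaw front",np.arctan2(-v[0],v[1]),"yaw right",np.arctan2(w[1],w[0]),np.linalg.norm(v))
E
```

```text
knobtop [ 0.5183 -0.1392  0.096 ] depthpt [ 0.5185 -0.1392  0.0977]
pivot [ 0.565  -0.0981  0.058 ] depthpt [ 0.5651 -0.0983  0.0594]
plug [ 0.5547 -0.2271  0.086 ] depthpt [ 0.5547 -0.2268  0.0873]
cornerL [0.4385 0.1282 0.04  ] depthpt [0.4278 0.1495 0.0018]
cornerR [ 0.5279 -0.2565  0.04  ] depthpt [ 0.5242 -0.2652  0.0028]
edgeR2 [ 0.741  -0.2064  0.04  ] depthpt [ 0.741  -0.2064  0.0399]
part top [ 0.6436 -0.0892  0.112 ] depthpt [ 0.6433 -0.0893  0.1134]
red 70 239.87142857142857 130.62857142857143
[ 0.51744893 -0.13807511  0.10329269] [0.09253908 0.09652232 0.09871439]
blue 191 291.71204188481676 44.94764397905759
[ 0.65035908 -0.16307538  0.10505026] [0.09595673 0.10505638 0.10679446]
((0.6540017127990723, -0.16215118765830994), (0.05323316529393196, 0.009594680741429329), 13.948731422424316)
yaw front 0.228192756762278 yaw right 0.23084569420260706 0.3949218202311652
```

Request:
{"api": "servo_tool", "payload": {"motion": [[0,0.0115,-0.0193,0.05,0,0,8.2],[0,0.0115,-0.0193,0.1,0,0,8.2],[0,0.0115,-0.0193,0.15,0,0,8.2],[0,0.0115,-0.0193,0.2,0,0,8.2],[0,0.0115,-0.0193,0.25,0,0,8.2],[0,0.0115,-0.0193,0.25,0,0,8.2],[0,0.0115,-0.0193,0.25,0,0,8.2]]}}

```text
clock: 4.0
position: [0.5229, -0.1742, 0.1334]
ee_rot: [0.784, -0.621, 0.001, -0.0]
ft_force: [-0.1, -1.1, 1.2]
grip_width: -0.0
```

```bash
cat >> h.py <<'E'
O=np.array([.6266,-.0323]);Y=.23
def proj(p):
    c,s=np.cos(Y),np.sin(Y);a=np.array(p[:2])-O;return np.round([a@[c,s],a@[-s,c],p[2]],4)
E
python3 - <<'E'
from h import *
o=monitor.get_obs();c="wrist";W=w2c(c,o);p,d=eyes.camera(c);cv2.imwrite("pics/w2.png",p)
print(o["clock"],proj(o["position"]),R.from_quat(o["ee_rot"]).as_matrix().round(3).tolist(),o["ft_force"])
E
```

```text
4.0 [-0.1333 -0.1146  0.1334] [[0.229, -0.974, 0.002], [-0.974, -0.229, -0.001], [0.001, -0.002, -1.0]] [-0.10364188 -1.12545335  1.15259357]
```

View pics/w2.png

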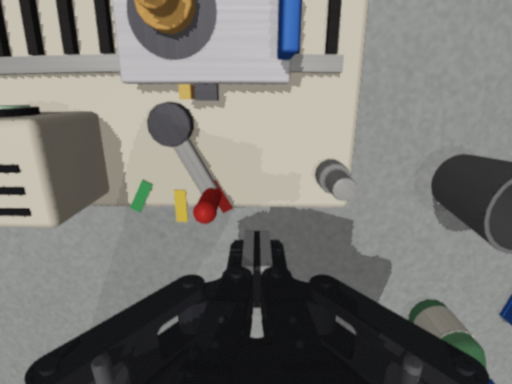

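The wrist picture shows the fingers (257,250) to the right of the knob (205,208), clear of both the knob and the plug gauge (340,180). I'll descend and push.

Request:
{"api": "servo_tool", "payload": {"motion": [[0,0,0,0.03,0,0,0],[0,0,0,0.066,0,0,0],[0,0,0,0.066,0,0,0],[0,-0.01,0,0.066,0,0,0],[0,-0.018,0,0.066,0,0,0],[0,-0.026,0,0.066,0,0,0],[0,-0.034,0,0.066,0,0,0],[0,-0.042,0,0.066,0,0,0],[0,-0.05,0,0.066,0,0,0],[0,-0.058,0,0.066,0,0,0],[0,-0.058,0,0.066,0,0,0]]}}

```text
clock: 5.42
position: [0.5091, -0.1177, 0.0666]
ee_rot: [0.784, -0.621, 0.001, -0.0]
ft_force: [0.0, 0.8, -0.0]
grip_width: 0.004
```

```bash
python3 - <<'E'
from h import *
o=monitor.get_obs();c="wrist";W=w2c(c,o);p,d=eyes.camera(c);cv2.imwrite("pics/w3.png",p)
print(o["clock"],proj(o["position"]),o["ft_force"])
E
```

```text
5.425 [-0.1338 -0.0563  0.0666] [ 0.00256601  0.75382062 -0.04362118]
```

View pics/w3.png

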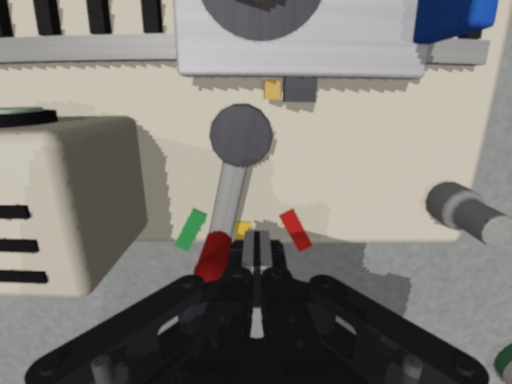

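The lever is now just past the yellow mark, with its arm from (241,135) to (222,225). I'll continue to the green stop.

Request:
{"api": "servo_tool", "payload": {"motion": [[0,-0.007,0,0,0,0,0],[0,-0.014,0,0,0,0,0],[0,-0.018,0,0,0,0,0],[0,-0.021,0,0,0,0,0],[0,-0.021,0,0,0,0,0]]}}

```text
clock: 6.1
position: [0.5052, -0.0993, 0.066]
ee_rot: [0.783, -0.622, 0.002, 0.0]
ft_force: [6.4, -10.9, -2.9]
grip_width: 0.001
```

```bash
python3 - <<'E'
from h import *
o=monitor.get_obs();c="wrist";W=w2c(c,o);p,d=eyes.camera(c);cv2.imwrite("pics/w4.png",p)
print(o["clock"],proj(o["position"]),o["ft_force"])
E
```

```text
6.1 [-0.1335 -0.0376  0.066 ] [  6.43839925 -10.89401864  -2.90726832]
```

View pics/w4.png

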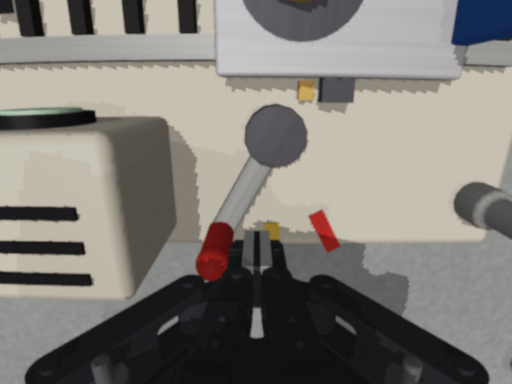

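Request:
{"api": "servo_tool", "payload": {"motion": [[0,-0.004,0,0,0,0,0],[0,-0.004,0,0,0,0,0]]}}

```text
clock: 6.4
position: [0.5051, -0.0988, 0.0662]
ee_rot: [0.782, -0.623, 0.004, 0.001]
ft_force: [13.6, -22.2, -8.9]
grip_width: -0.001
```

Request:
{"api": "servo_tool", "payload": {"motion": [[0,0.02,0,0,0,0,0],[0,0.024,0,-0.01,0,0,0],[0,0.03,0,-0.06,0,0,0],[0,0.08,0,-0.11,0,0,0],[0,0.13,0,-0.11,0,0,0],[0,0.138,-0.05,-0.11,0,0,0],[0,0.138,-0.1,-0.11,0,0,0],[0,0.138,-0.1335,-0.11,0,0,0],[0,0.138,-0.1335,-0.11,0,0,0],[0,0.138,-0.1335,-0.11,0,0,0]]}}

```text
clock: 7.65
position: [0.6639, -0.1965, 0.1755]
ee_rot: [0.784, -0.621, -0.0, 0.0]
ft_force: [-0.5, 0.1, -0.6]
grip_width: 0.001
```

```bash
python3 - <<'E'
from h import *
o=monitor.get_obs();c="wrist";W=w2c(c,o);p,d=eyes.camera(c);p2,_=eyes.camera("scene")
big=cv2.resize(p2[170:290,170:350],(540,360),interpolation=cv2.INTER_CUBIC)
cv2.imwrite("pics/w5.png",np.vstack([cv2.resize(p,(320,240)),]).copy())
s=np.zeros((384,800,3),np.uint8);s[:360,:400]=cv2.resize(big,(400,267)).repeat(1,0)[:0].shape and 0 or 0
s[:300,:400]=cv2.resize(p,(400,300));s[:267,400:]=cv2.resize(big,(400,267));cv2.imwrite("pics/w5.png",s[:300])
print(o["clock"],proj(o["position"]),o["ft_force"])
E
```

```text
7.65 [-0.0011 -0.1684  0.1755] [-0.5140422   0.06574751 -0.60616346]
```

View pics/w5.png

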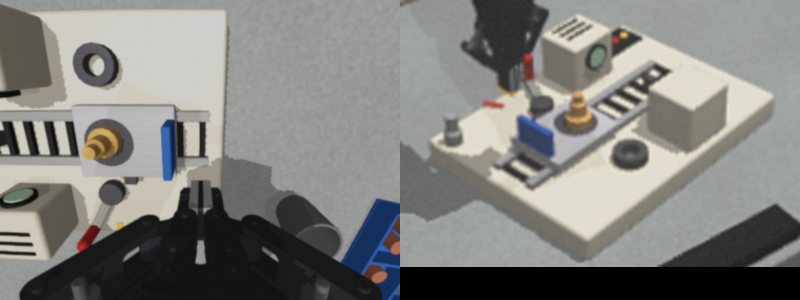

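In the wrist view the lever rests at green. The force rose from 13 to 26 N with no motion, so it was on the hard stop. The fingers stand behind the blue tab (168,150), the part is upright, and I'm clear to go down and push slowly.

Request:
{"api": "servo_tool", "payload": {"motion": [[0,0,0,0.05,0,0,0],[0,0,0,0.095,0,0,0],[0,0,0,0.095,0,0,0],[0,-0.006,0,0.095,0,0,0],[0,-0.011,0,0.095,0,0,0],[0,-0.015,0,0.095,0,0,0],[0,-0.018,0,0.095,0,0,0],[0,-0.021,0,0.095,0,0,0],[0,-0.025,0,0.095,0,0,0],[0,-0.029,0,0.095,0,0,0],[0,-0.034,0,0.095,0,0,0],[0,-0.039,0,0.095,0,0,0],[0,-0.044,0,0.095,0,0,0],[0,-0.049,0,0.095,0,0,0],[0,-0.053,0,0.095,0,0,0],[0,-0.056,0,0.095,0,0,0],[0,-0.058,0,0.095,0,0,0],[0,-0.058,0,0.095,0,0,0]]}}

```text
clock: 10.0
position: [0.6509, -0.1401, 0.0801]
ee_rot: [0.784, -0.621, -0.0, 0.0]
ft_force: [0.6, -0.3, 0.3]
grip_width: -0.008
```

```bash
python3 - <<'E'
from h import *
o=monitor.get_obs();p,d=eyes.camera("wrist");p2,_=eyes.camera("scene")
s=np.zeros((300,800,3),np.uint8);s[:,:400]=cv2.resize(p,(400,300));s[:267,400:]=cv2.resize(p2[170:290,170:350],(400,267),interpolation=cv2.INTER_CUBIC);cv2.imwrite("pics/w6.png",s)
print(o["clock"],proj(o["position"]),o["ft_force"])
E
```

```text
10.0 [-0.0009 -0.1105  0.0801] [ 0.63832843 -0.32098136  0.25728464]
```

View pics/w6.png

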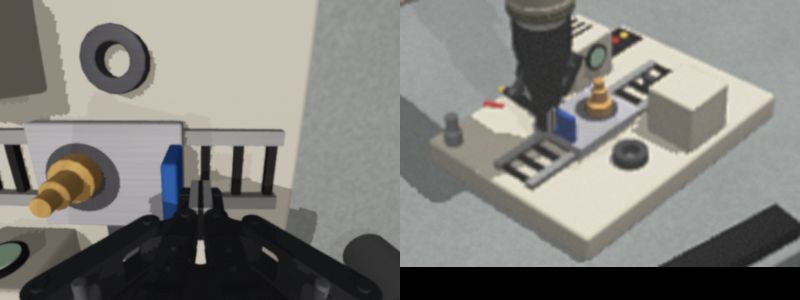

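The carriage is moving along its rails with the part upright. I'll carry on to the end stop.

Request:
{"api": "servo_tool", "payload": {"motion": [[0,-0.002,0,0,0,0,0],[0,-0.005,0,0,0,0,0],[0,-0.009,0,0,0,0,0],[0,-0.014,0,0,0,0,0],[0,-0.019,0,0,0,0,0],[0,-0.024,0,0,0,0,0],[0,-0.029,0,0,0,0,0],[0,-0.034,0,0,0,0,0],[0,-0.039,0,0,0,0,0],[0,-0.044,0,0,0,0,0],[0,-0.049,0,0,0,0,0],[0,-0.053,0,0,0,0,0],[0,-0.056,0,0,0,0,0],[0,-0.059,0,0,0,0,0],[0,-0.061,0,0,0,0,0],[0,-0.063,0,0,0,0,0],[0,-0.065,0,0,0,0,0],[0,-0.065,0,0,0,0,0]]}}

```text
clock: 12.35
position: [0.6363, -0.0768, 0.0804]
ee_rot: [0.784, -0.621, -0.0, -0.0]
ft_force: [-0.5, -0.7, -0.0]
grip_width: 0.001
```

Request:
{"api": "servo_tool", "payload": {"motion": [[0,-0.002,0,0,0,0,0],[0,-0.004,0,0,0,0,0],[0,-0.005,0,0,0,0,0],[0,-0.005,0,0,0,0,0]]}}

```text
clock: 12.85
position: [0.6355, -0.0733, 0.0805]
ee_rot: [0.784, -0.621, 0.001, 0.0]
ft_force: [3.3, -4.2, -1.0]
grip_width: -0.005
```

```bash
python3 - <<'E'
from h import *
o=monitor.get_obs();p,d=eyes.camera("wrist");p2,_=eyes.camera("scene")
s=np.zeros((300,800,3),np.uint8);s[:,:400]=cv2.resize(p,(400,300));s[:267,400:]=cv2.resize(p2[170:290,170:350],(400,267),interpolation=cv2.INTER_CUBIC);cv2.imwrite("pics/w7.png",s)
print(o["clock"],proj(o["position"]),o["ft_force"])
E
```

```text
12.85 [-0.0007 -0.042   0.0805] [ 3.26215139 -4.23476041 -0.97226752]
```

View pics/w7.png

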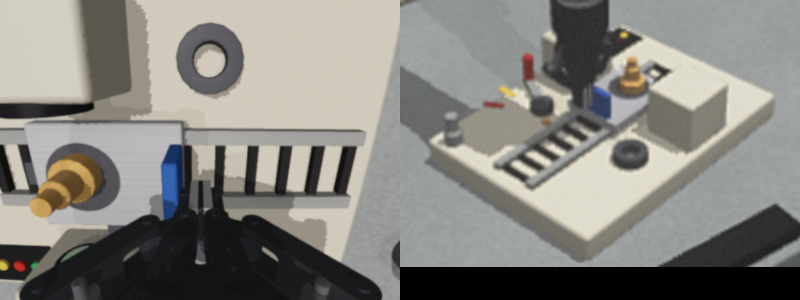

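Request:
{"api": "servo_tool", "payload": {"motion": [[0,-0.002,0,0,0,0,0],[0,-0.003,0,0,0,0,0],[0,-0.003,0,0,0,0,0]]}}

```text
clock: 13.32
position: [0.6354, -0.0732, 0.0806]
ee_rot: [0.783, -0.622, 0.002, 0.001]
ft_force: [6.2, -11.2, -3.4]
grip_width: -0.001
```

Request:
{"api": "servo_tool", "payload": {"motion": [[0,-0.002,0,0,0,0,0],[0,-0.003,0,0,0,0,0],[0,-0.003,0,0,0,0,0]]}}

```text
clock: 13.7
position: [0.6353, -0.0731, 0.0806]
ee_rot: [0.782, -0.623, 0.004, 0.001]
ft_force: [9.3, -18.1, -5.0]
grip_width: -0.004
```

The force has risen to 21 N with no travel, so the carriage is on its end stop. I'll back off, rise and check.

Request:
{"api": "servo_tool", "payload": {"motion": [[0,0.006,0,0,0,0,0],[0,0.02,0,0,0,0,0],[0,0.04,0,0,0,0,0],[0,0.05,0,-0.05,0,0,0],[0,0.07,0.04,-0.1,0,0,0],[0,0.09,0.08,-0.15,0,0,0],[0,0.09,0.12,-0.2,0,0,0],[0,0.09,0.14,-0.25,0,0,0],[0,0.09,0.14,-0.25,0,0,0],[0,0.09,0.14,-0.25,0,0,0]]}}

```text
clock: 14.95
position: [0.518, -0.1867, 0.33]
ee_rot: [0.784, -0.621, 0.0, 0.0]
ft_force: [0.2, 0.8, -0.1]
grip_width: 0.003
```

```bash
python3 - <<'E'
from h import *
o=monitor.get_obs();W=w2c("wrist",o);p,d=eyes.camera("wrist");cv2.imwrite("pics/w8.png",p);np.savez("w8.npz",d=d,W=W)
print(o["clock"],proj(o["position"]),o["ft_force"])
q=p.astype(int)
for n,m in [("red",(q[:,:,2]>130)&(q[:,:,1]<60)&(q[:,:,0]<60)),("blue",(q[:,:,0]>130)&(q[:,:,2]<70))]:
    m[180:]=0;ys,xs=np.nonzero(m);X=np.array([proj(deproj("wrist",W,u,v,d[v,u])) for u,v in zip(xs,ys)])
    X=X[(abs(X[:,0])<.16)&(abs(X[:,1])<.2)&(X[:,2]>.085)&(X[:,2]<.11)];print(n,len(X),np.median(X,0))
for b in models.boxes_of("wrist","part")[:1]: print("part",b["confidence"],proj((np.linalg.inv(W)@np.r_[b["point"],1])[:3]))
E
```

```text
14.95 [-0.1409 -0.1256  0.33  ] [ 0.18058156  0.7690775  -0.13024409]
red 78 [-0.1299  -0.017    0.09695]
blue 122 [ 0.0063  -0.02655  0.1052 ]
part 0.73 [0.0058 0.0473 0.085 ]
```

View pics/w8.png

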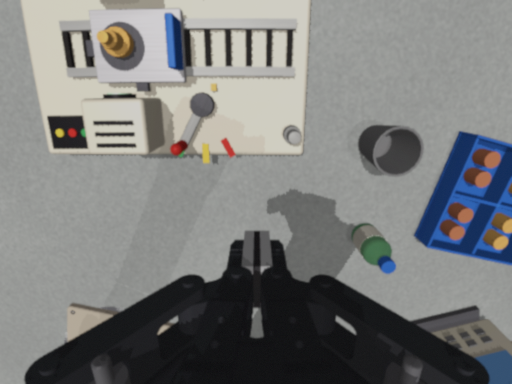

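The last picture shows the lever at green with the knob at (179,148), the carriage at the far left of its travel with the part upright between lamp and lens at (118,40), and the plug, cup and bottle in place.

```bash
python3 -c "
from workcell import ticket;print(ticket.hand_in())"
```

```text
the job is handed in; nothing more can be done
None
```

I pushed the lever past its half-way notch to the green stop, then pushed the carriage by its blue tab to its end stop. I then drew the arm back clear and handed the job in at about 15 s; no verdict was reported.

- **Lever:** the force rose from 13 to 26 N with no motion, so it was on the hard stop. Afterwards the knob measured at projector (-130, -17) mm, against (-132, -19) expected at q = 1.0. The pictures showed the carriage still in its loading position at that point.
- **Carriage:** the force rose from 5 to 21 N with no travel, so it was on the end stop. The tab's centre measured at y = -26.5 mm, against -25 expected at home.
- **Part:** it measured at projector (6, 47) mm, against (0, 50) for the seat. It looks upright in the last picture.
- **Bystanders:** the plug gauge, cup and bottle look in place in the last picture, and the ring gauge in the view before. The screwdriver and caliper were not checked again, but the arm never went near them.
- **Disagreement:** the camera measurements alone give 106 mm of carriage travel, within their error of the nominal 110 but close to the 105 mm limit. I relied on the force reading to judge it home. The scene and side cameras' first network positions also differed by 2 to 3 cm, so I used the wrist camera instead.

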